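# Fetch the drilling template from under the pile and restack the rest

## Robot

A 6-joint arm with a two-finger parallel gripper is mounted at the origin on a cart in front of the work surface, level with it; the furniture and walls round the work are solid. World frame = base frame: x ahead of the robot, y to its left, z up, the work surface at z = 0. Lengths are in mm, angles in rad, forces in N, time in s.
With the tool pointing down it reaches from about 300 to 775 mm from the base axis. Payload 14.6 kg.
Tool frame: the origin (TCP) lies between the finger pads; the fingertips stand manip.tip_reach ahead of it and the grasp point (between the pads) lies 5 mm behind it (manip.tip_reach is the distance from the TCP to the fingertips, in mm); z points along the fingers, y is the line along which they close (so a half turn about z gives the same grasp; the last joint's range is limited). The gripper opens to 94 mm and grips with 3 to 60 N. Pads are 16 mm wide; open, the fingers measure 119 mm over their backs; the gripper's body (75 mm by 177 mm) begins 78 mm behind the grasp point.
Start: joints at [-1.317, 0.3, 1.521, -0, 1.321, -0.067], TCP at [173.422, -521.933, 219.446] pointing down, gripper open.
Joint ranges: [-3.03, 3.03], [-0.79, 2.21], [0.23, 2.52], [-1.04, 4.18], [0, 3.07], [-2.55, 2.55]. Speed limits (rad/s): [2.22, 2.22, 2.57, 3.14, 3.14, 3.14].

## Interface

Orientations are given as [roll, pitch, yaw] about the fixed x, y, z axes, in that order (R = Rz(yaw) Ry(pitch) Rx(roll)).
In Python, from cell import manip gives the robot as it stands. The module is installed in compiled form; this text tells all that it offers.
- The arm moves only by the shell command python3 -m creep 'ROWS' [FORCE]. ROWS is JSON, a list of rows, each a list of 3 entries, a list of its own where there are three numbers: the opening, from -1 (shut) to 1 (fully open), then the shift along the tool's x, y, z in cm, then the turn about the tool's z in units of 5 degrees (1.0 is 5 degrees). In form: [[grip, [tx, ty, tz], roll], ...]. A call has 1 to 12 rows; each row is the pose to reach, as a shift and turn from the pose commanded when the call began, along the tool's axes at that moment; what a row does not reach only later rows make up. A row lasts 1/10 s, in which the tool goes at most 50 mm and 8.59 degrees, less where a joint would pass 70% of its speed; a pose out of reach is approached as far as the arm can. A call with a gripper value outside its range is refused whole. The fingers move at their own pace and stop on an object; FORCE is the grip in N (left out, the last holds). Time passes only in rows, so rows that repeat a pose let the fingers close. It gives the time, the measured TCP pose, the force, the opening and the grip force at its end, in the units of the state.
- manip.read_state(): the state, without advancing time (a new reading comes with each control period).
- manip.camera(name): name is "scene" or "side" or "wrist"; returns the picture (420x560x3 uint8, red, green, blue); there is no depth.
- manip.camera_params(name): a dict with "fovy" (degrees; the focal length in pixels is half the picture's height over the tangent of half this angle, whatever the lens; pixels are square), "cx", "cy" (the principal point, pixels), "origin" and "attitude" of the camera in the world. Camera axes: x right, y down, z forward; pixel columns grow to the right and rows downward; lengths in mm; the calibration is good to about 2 mm. A picture is of the moment at which its call begins: read the wrist's pose just before it. camera_params takes no time and is no camera call; for the wrist camera it gives the pose at the moment of the call.
- manip.sign_off(): hands the job in; it is judged then, once.
The state is a dict: "clock": time; "joints": joint angles; "qd": joint speeds; "effort": joint torques, N m; "eef_pos": TCP position; "eef_rot": TCP orientation; "wrist_force": force on the tool from outside, world axes, zero at the start; "moment": the same for the moment, N m; "finger_gap": finger opening in mm; "finger_force": force on a finger pad.
Only numpy, scipy, OpenCV 4.12 (cv2) and the standard library are available. Lean on these libraries where they do the work, as an engineer would, in place of code of your own. Each camera call takes 0.05 s, during which the arm holds its last target. There are 200 camera calls.

## Task

The long drilling template is needed, but three things stand on it: set all three out upright on the grey side mat, then lay the template flat and centred on the drilling bed, lengthwise between its two end stops. After that put the three things back on the short plywood rest as one upright pile, each centred on what is under it, widest at the bottom: the wide flat cork block, then the taller wood block, then the boring bit standing on its cutting head. Leave the tape measure, the furniture hinge and the twist drill bit where they are.

Things in the scene. Friction and masses are not known exactly. Their poses are not given: they have to be found in the camera images.
- template: flat aluminium bar with two rows of dark drill bushes, 236 x 60 x 12 mm (x, y, z), 0.35 kg; starts lying on the rest with three things standing on it. Origin: centre of its underside; x along its length, z up. Once cleared it can be gripped across its 60 mm width from above at its middle (it overhangs the 44 mm wide rest and bed by 8 mm on each side).
- cork_block: brown cork sanding block, wider, longer and flatter than the wood block, a plain box with rounded edges, 60 x 110 x 30 mm (x, y, z), 0.15 kg. Origin: centre of its underside, z up; grip across x (60 mm). Starts lying crosswise on the template, its x along the template's length.
- wood_block: plain offcut of pale-brown wood, narrower and taller than the cork block, a sharp-edged box 45 x 90 x 45 mm (x, y, z), 0.13 kg. Origin: centre of its underside, z up; grip across x (45 mm). Starts crosswise on the template, its x along the template's length.
- boring_bit: steel hinge boring bit, 57 mm tall, 0.11 kg, standing on its 35 mm wide, 11 mm high cutting head; from 11 mm up it is a round shank of 16 mm diameter. Origin: centre of its underside, z up (along the shank). Starts standing on the template. The three things on the template stand in any order, 83 mm apart centre to centre along it.
- rest: fixed short plywood block with two narrow rubber strips, 140 x 44 x 20 mm (x, y, z), on the worktop; the template starts on it and the pile is to be rebuilt on it. Origin: centre of its underside, x along its length; top face 20 mm up.
- bed: drilling bed: fixed dark wooden rail 258 x 44 x 20 mm (x, y, z) with an upright steel end stop at each end, 6 mm thick, 44 mm wide and 30 mm high (10 mm above the rail); the stops' inner faces are 258 mm apart. Origin: centre of its underside, x along its length; top of rail 20 mm up.
- side_mat: fixed flat grey mat 260 x 120 x 3 mm (x, y, z), the side area. Origin: centre of its underside, x along its length; top face 3 mm up.
- tape_measure: bystander: yellow tape measure, 37 x 103 x 64 mm, standing on the worktop; origin at the centre of its underside
- hinge: bystander: steel concealed furniture hinge, 90 x 48 x 23 mm, on the worktop; origin at the centre of its underside
- drill_bit: bystander: steel twist drill bit, 12 x 127 x 12 mm, lying on the worktop; origin at the centre of its underside, y along its length
Things that resemble listed ones, but are neither listed nor needed, are in the scene too. Of the things shaped like the boring_bit, the steel one is meant.

How it is judged (in metres and radians):
On the way, in this order (a step that is already met when the one before it is completed fails the run):
1. cork block, wood block and boring bit all stand upright on the side mat, let go, the template still on the rest (x of cork_block in the frame of side_mat between -0.13 and 0.13 m and y of cork_block in the frame of side_mat between -0.06 and 0.06 m and z of cork_block in the frame of side_mat between -0.002 and 0.01 m and angle between each of cork_block, wood_block, boring_bit's own z axis and vertical below 0.15 rad and linear speed of each of cork_block, wood_block, boring_bit below 0.02 m/s and contact force between the fingers and cork_block below 0.1 N and x of wood_block in the frame of side_mat between -0.13 and 0.13 m and y of wood_block in the frame of side_mat between -0.06 and 0.06 m and z of wood_block in the frame of side_mat between -0.002 and 0.01 m and contact force between the fingers and wood_block below 0.1 N and x of boring_bit in the frame of side_mat between -0.13 and 0.13 m and y of boring_bit in the frame of side_mat between -0.06 and 0.06 m and z of boring_bit in the frame of side_mat between -0.002 and 0.01 m and contact force between the fingers and boring_bit below 0.1 N and distance of template from where it was at the start of the episode below 0.03 m), for 0.2 s.
2. the template lies centred on the bed between the stops, let go (horizontal distance between template and bed below 0.012 m and z of template in the frame of bed between 0.015 and 0.025 m and angle between template's own z axis and vertical below 0.12 rad and linear speed of template below 0.02 m/s and contact force between the fingers and template below 0.1 N and angle between the x axis of template and the x axis of bed, either way round below 0.1 rad), for 0.2 s.
3. the cork block lies centred on the rest, let go (horizontal distance between cork_block and rest below 0.015 m and z of cork_block in the frame of rest between 0.015 and 0.025 m and angle between cork_block's own z axis and vertical below 0.12 rad and linear speed of cork_block below 0.02 m/s and contact force between the fingers and cork_block below 0.1 N), for 0.2 s.
4. the wood block stands centred on the cork block, let go (horizontal distance between wood_block and cork_block below 0.012 m and z of wood_block in the frame of cork_block between 0.025 and 0.035 m and angle between wood_block's own z axis and vertical below 0.12 rad and linear speed of wood_block below 0.02 m/s and contact force between the fingers and wood_block below 0.1 N), for 0.2 s.
5. the boring bit stands centred on the wood block, let go (horizontal distance between boring_bit and wood_block below 0.012 m and z of boring_bit in the frame of wood_block between 0.04 and 0.05 m and angle between boring_bit's own z axis and vertical below 0.12 rad and linear speed of boring_bit below 0.02 m/s and contact force between the fingers and boring_bit below 0.1 N), for 0.2 s.
At the end, for the whole second after the job is handed in: Template flat on the bed, within 12 mm of its centre and 0.1 rad of its direction; cork block on the rest within 15 mm of its centre; wood block on it, boring bit upright on that, each within 12 mm of the centre below and 5 mm of its support in height; all released and at rest (all of step 2 and all of step 3 and all of step 4 and all of step 5); the robot touches nothing.
It fails at once if the tape measure was moved more than 25 mm (distance of tape_measure from where it was at the start of the episode above 0.025 m).
It fails at once if the furniture hinge was moved more than 25 mm (distance of hinge from where it was at the start of the episode above 0.025 m).
It fails at once if the drill bit was moved more than 25 mm (distance of drill_bit from where it was at the start of the episode above 0.025 m).
It also fails if it takes over 128 s, if anything falls off the work surface, if the arm or the gripper's body presses on something with over 40 N, if the wrist force passes 120 N, or if a joint passes its speed limit or range.

## Working session

There is one attempt and no reset: what is moved stays moved. The work goes in short steps, Python scripts to look and compute and a shell command to move; the robot and the scene stay as the last step left them, time stands still between calls to the robot, and variables do not carry over. Pictures are saved under pics/ and viewed, at most 14 in all, crops included, and the job is handed in when it is done.

```bash
mkdir -p pics; cat > h.py <<'E'
import numpy as np, cv2
from cell import manip
from scipy.spatial.transform import Rotation as R
def K(p):
    f=210/np.tan(np.radians(p['fovy'])/2); return np.array([[f,0,p['cx']],[0,f,p['cy']],[0,0,1]])
def snap(n,fn):
    p=manip.camera_params(n); im=manip.camera(n); cv2.imwrite('pics/'+fn,im[:,:,::-1]); return p,im
E
python3 - <<'E'
from h import *
import json
for n in("scene","side","wrist"):
    p,_=snap(n,n+'0.png'); print(n,p)
print(manip.read_state(),manip.tip_reach)
E
```

```text
scene {'fovy': 52.59163895551471, 'cx': 283.3054955190298, 'cy': 214.16092587938613, 'origin': array([-157.05483762,  743.95130146,  698.41618431]), 'attitude': array([-2.09511312, -0.00454284, -2.43097115])}
side {'fovy': 57.1465723255907, 'cx': 277.75219162569465, 'cy': 206.6583602802128, 'origin': array([197.75963693, 608.40887685, 509.91954483]), 'attitude': array([-2.1078856 ,  0.0181899 , -2.69824039])}
wrist {'fovy': 64.79445158525937, 'cx': 272.55644244695185, 'cy': 212.32244088383823, 'origin': array([ 243.88521305, -498.12796422,  384.59950394]), 'attitude': array([ 2.88137164e+00,  1.89696763e-03, -1.25028332e+00])}
{'clock': 0.15, 'joints': array([-1.31660231e+00,  3.00316611e-01,  1.52142578e+00, -9.62236389e-06,
        1.32070450e+00, -6.65826447e-02]), 'qd': array([ 9.00569993e-04, -2.50947329e-03, -1.82711105e-03,  1.22784899e-03,
        4.64351335e-04, -8.81126132e-05]), 'effort': array([ 1.44028927e-03, -5.31952214e+01, -3.52818167e+01,  7.08547002e-02,
        2.36059347e-02, -7.87703948e-05]), 'eef_pos': array([ 173.37445849, -521.7643574 ,  219.03676885]), 'eef_rot': array([-3.14073969e+00, -4.75350575e-05,  3.20779026e-01]), 'wrist_force': array([-0.32171036,  0.34920121,  0.24345032]), 'moment': array([-0.03555402, -0.01673438, -0.01467958]), 'finger_force': 0.0, 'finger_gap': 94.01671684401835} 14.0
```

View pics/scene0.png

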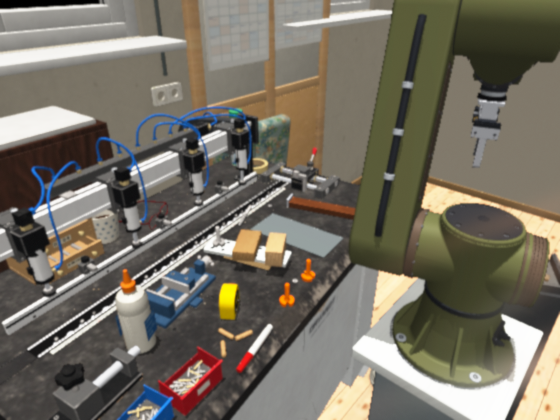

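View pics/side0.png

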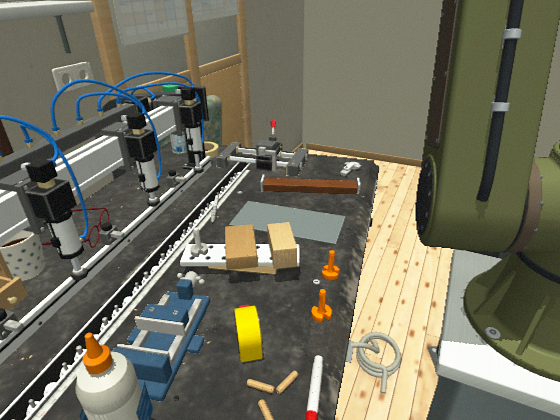

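The template carries the boring bit at side px (197,245), then the cork (240,245), then the wood (283,245). The mat is at (290,220), the bed at (310,186) and the hinge at (350,168). The orange bits are decoys. I'll do a first triangulation and enlarge the side view.

```bash
cat >> h.py <<'E'
def ray(p,uv):
    d=np.linalg.inv(K(p))@np.array([uv[0],uv[1],1.]); d=R.from_euler('xyz',p['attitude']).as_matrix()@d
    return np.array(p['origin']),d/np.linalg.norm(d)
def onz(p,uv,z):
    o,d=ray(p,uv); return o+d*(z-o[2])/d[2]
def tri(obs):
    A=np.zeros((3,3));b=np.zeros(3);L=[]
    for p,uv in obs:
        o,d=ray(p,uv);M=np.eye(3)-np.outer(d,d);A+=M;b+=M@o;L.append((o,M))
    x=np.linalg.solve(A,b); return x,max(np.linalg.norm(M@(x-o)) for o,M in L)
E
python3 - <<'E'
from h import *
np.set_printoptions(precision=0,suppress=True)
p=manip.camera_params('side')
for n,uv,z in [('matNL',(231,225),3),('matFL',(245,203),3),('matFR',(346,215),3),('matNR',(340,240),3),('bedL',(262,190),20),('bedR',(359,190),20),('hinge',(350,168),10),('tplL',(181,263),32),('tplR',(300,265),32),('bit',(197,252),32),('tape',(250,350),0),('orange',(331,276),0),('thin',(213,215),0)]:
    print(n,onz(p,uv,z))
im=cv2.imread('pics/side0.png')[150:290,165:385]; cv2.imwrite('pics/sidec.png',cv2.resize(im,None,fx=3.6,fy=3.6,interpolation=cv2.INTER_CUBIC))
E
```

```text
matNL [637. -35.   3.]
matFL [ 658. -139.    3.]
matFR [ 400. -188.    3.]
matNR [382. -81.   3.]
bedL [ 635. -193.   20.]
bedR [ 398. -296.   20.]
hinge [ 464. -440.   10.]
tplL [631. 158.  32.]
tplR [416.  68.  32.]
bit [623. 116.  32.]
tape [423. 260.   0.]
orange [362.  39.   0.]
thin [705. -59.   0.]
```

View pics/sidec.png

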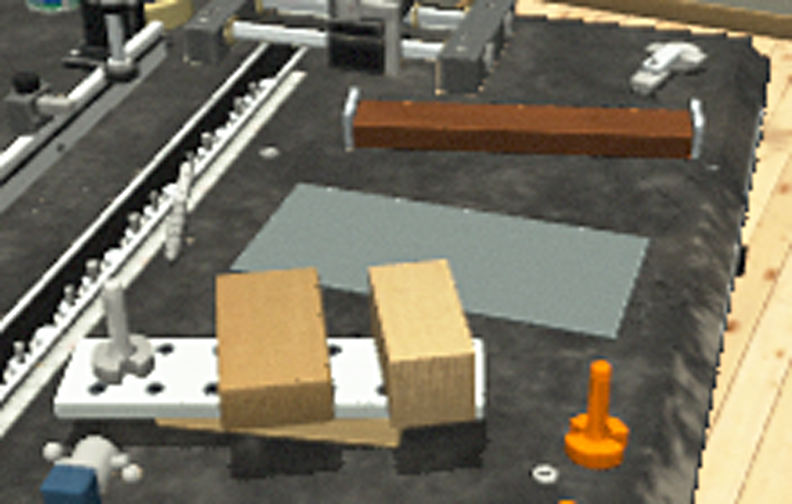

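View pics/wrist0.png

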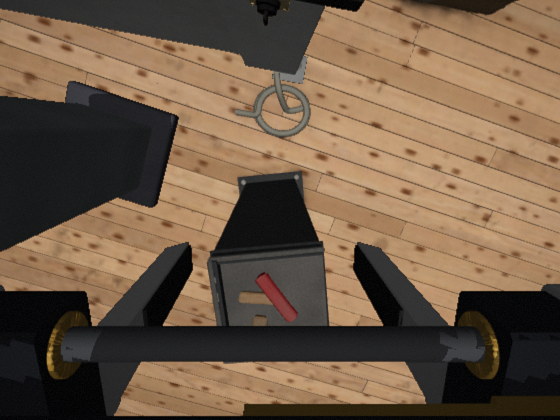

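Side crop: steel bit, cork and wood stand on the template, the bed has its stops at crop x=350 and x=697, and a twist drill lies at (180,210). The wrist view shows only floor, so I'll move the wrist camera over the work.

```bash
python3 -m creep '[[1,[38,-32,-10],0],[1,[38,-32,-10],0],[1,[38,-32,-10],0],[1,[38,-32,-10],0],[1,[38,-32,-10],0],[1,[38,-32,-10],0],[1,[38,-32,-10],0],[1,[38,-32,-10],0],[1,[38,-32,-10],0],[1,[38,-32,-10],0],[1,[38,-32,-10],0],[1,[38,-32,-10],0]]'
python3 - <<'E'
from h import *
import pickle
p,_=snap('wrist','w1.png'); pickle.dump(p,open('w1.pkl','wb')); print(p)
E
python3 -m creep '[[1,[5,-15,0],0],[1,[5,-15,0],0],[1,[5,-15,0],0],[1,[5,-15,0],0],[1,[5,-15,0],0],[1,[5,-15,0],0],[1,[5,-15,0],0]]'
python3 - <<'E'
from h import *
import pickle
p,_=snap('wrist','w2.png'); pickle.dump(p,open('w2.pkl','wb')); print(p)
E
```

```text
clock: 1.35
eef_pos: [433.4, -97.6, 319.3]
eef_rot: [-3.141, 0.0, 0.323]
wrist_force: [-0.3, 0.1, -0.1]
finger_gap: 94.0
finger_force: 0.0
{'fovy': 64.79445158525937, 'cx': 272.55644244695185, 'cy': 212.32244088383823, 'origin': array([503.8855111 , -73.62652755, 484.88901792]), 'attitude': array([ 2.88098059e+00,  9.84691278e-04, -1.24761125e+00])}
clock: 2.1
eef_pos: [433.4, 57.9, 319.3]
eef_rot: [3.141, 0.0, 0.318]
wrist_force: [0.3, -0.6, 0.3]
finger_gap: 93.8
finger_force: 0.0
{'fovy': 64.79445158525937, 'cx': 272.55644244695185, 'cy': 212.32244088383823, 'origin': array([503.94440537,  81.58908862, 484.95847638]), 'attitude': array([ 2.88104886e+00,  7.42145216e-04, -1.25279350e+00])}
```

View pics/w1.png

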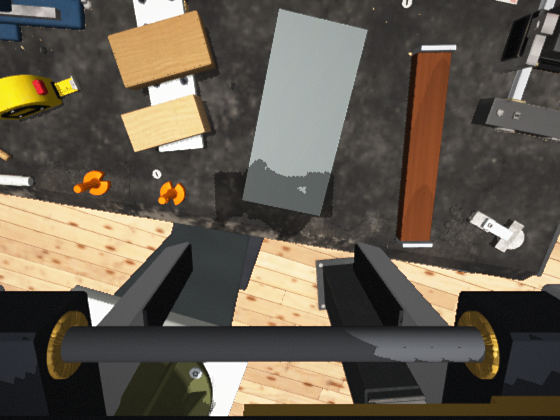

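View pics/w2.png

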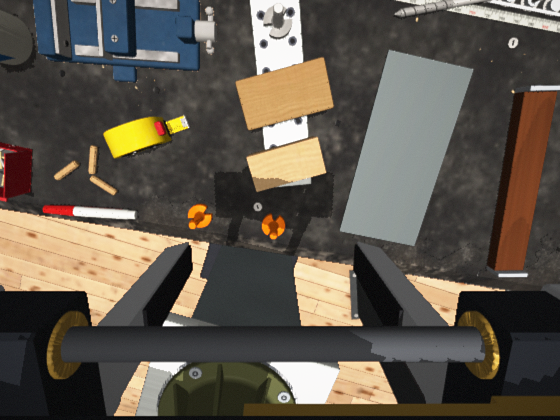

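Both views show the template with cork at w2 (285,94) and wood at (287,164), the bit at (278,18), the mat centred near (407,148) and the bed from (545,88) to (512,274). I'll enlarge both to pick corners.

```bash
python3 - <<'E'
from h import *
a=cv2.imread('pics/w1.png')[0:200,100:225]; b=cv2.imread('pics/w2.png')[0:200,225:350]
f=lambda i:cv2.resize(i,None,fx=3,fy=3,interpolation=cv2.INTER_CUBIC)
cv2.imwrite('pics/c12.png',np.hstack([f(a),f(b)]))
E
```

```text
(no output)
```

View pics/c12.png

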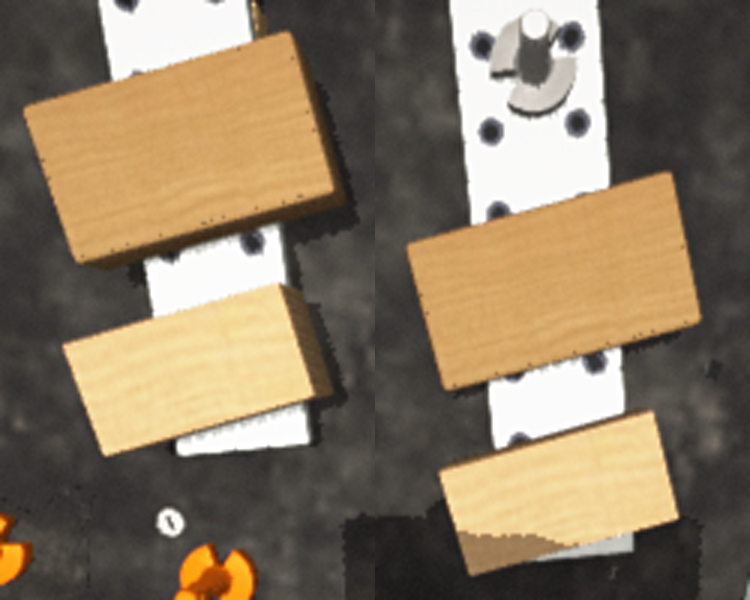

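Crop picks (cork, wood, mat, bed corners, bit shank top at crop (536,23)) go into triangulation.

```bash
python3 - <<'E'
from h import *
import pickle
np.set_printoptions(precision=1,suppress=True)
p1=pickle.load(open('w1.pkl','rb'));p2=pickle.load(open('w2.pkl','rb'));ps=manip.camera_params('side')
c1=lambda a:(a[0]/3+100-.33,a[1]/3-.33); c2=lambda a:(225+(a[0]-375)/3-.33,a[1]/3-.33)
D={'cork':([(25,107),(292,32),(337,190),(78,263)],[(408,243),(670,172),(700,320),(446,390)]),
'wood':([(65,345),(280,283),(318,398),(106,456)],[(440,470),(653,411),(678,518),(471,575)])}
I=lambda a:a
def rep(n,A,B,f1,f2):
    X=np.array([tri([(p1,f1(a)),(p2,f2(b))])[0] for a,b in zip(A,B)]);e=[tri([(p1,f1(a)),(p2,f2(b))])[1] for a,b in zip(A,B)]
    s=X[1]-X[0]+X[2]-X[3]; t=X[0]-X[3]+X[1]-X[2]
    print(n,'c',X.mean(0),'z',X[:,2],'err',np.array(e),'len',np.linalg.norm(s)/2,np.linalg.norm(t)/2,'ang y',np.arctan2(s[1],s[0]),'x',np.arctan2(t[1],t[0]))
for k,(A,B) in D.items(): rep(k,A,B,c1,c2)
rep('mat',[(280,10),(367,29),(322,215),(243,200)],[(391,51),(473,70),(413,244),(340,230)],I,I)
rep('bed',[(417,54),(451,52),(430,243),(402,243)],[(523,92),(558,90),(524,272),(489,270)],I,I)
print('bit top',tri([(p2,c2((536,23))),(ps,(165+117/3.6,150+284/3.6))]), 'bithead',onz(p2,c2((533,64)),40))
print('tplBR',tri([(p1,c1((310,443))),(p2,c2((633,550)))]),'BL',onz(p1,c1((177,455)),32),'holes',tri([(p1,c1((252,241))),(p2,c2((595,362)))]),
'edges',[onz(p2,c2(q),32) for q in ((450,0),(470,222),(602,0),(609,188),(624,411))])
print(onz(ps,(165+58/3.6,150+405/3.6),32),onz(ps,(165+85/3.6,150+338/3.6),32))
E
```

```text
cork c [542.2  78.7  59. ] z [60.6 58.1 57.1 60.4] err [0.2 0.1 0.2 0. ] len 108.03373438126977 58.102560255066116 ang y -0.9959879968868979 x 0.5688351574429922
wood c [463.2  50.6  74.8] z [75.4 74.9 72.3 76.5] err [0.3 0.2 0.2 0.2] len 89.47156228161488 45.168103246441476 ang y -0.9876058208316613 x 0.5926033828937329
mat c [ 520.  -111.4   -0.4] z [  8.1   6.3 -15.6  -0.6] err [0.2 0.9 0.  0.8] len 120.4641367296032 259.14634624390123 ang y -1.460882986585676 x 0.13048619543577075
bed c [ 530.3 -291.    10.1] z [ 14.7  21.1  22.9 -18.4] err [0.5 0.8 0.4 0.1] len 41.321586842188474 267.6622709776469 ang y -0.9946184641860468 x 0.36822037427295257
bit top (array([618.1, 112.7,  88.5]), np.float64(1.8410360412284212)) bithead [619.7 114.   40. ]
tplBR (array([444.9,   6.6,  28.4]), np.float64(0.10082532059018767)) BL [421.2  61.3  32. ] holes (array([519. ,  51.6,  33.4]), np.float64(0.20526629288708315)) edges [array([633.3, 153.7,  32. ]), array([556.3, 121. ,  32. ]), array([652.4,  95.5,  32. ]), array([587.4,  69.3,  32. ]), array([503.1,  32.3,  32. ])]
[631.9 156.7  32. ] [656.  100.2  32. ]
```

Heights agree with the text: cork top about 60 (expected 62), wood about 75 (77), bit 88.5 (89), and spacing about 84. Next is a move helper, then the wood first.

```bash
cat > go.py <<'E'
import sys
from h import *
s=manip.read_state(); x,y,z,yaw=map(float,sys.argv[1:5])
M=R.from_euler('xyz',s['eef_rot']).as_matrix(); c=s['eef_rot'][2]
d=M.T@(np.array([x,y,z])-s['eef_pos']); print('shift cm',np.round(d/10,2),'roll',round(-np.degrees(yaw-c)/5,2),'clock',s['clock'])
E
python3 go.py 463 50.6 150 2.154
```

```text
shift cm [ 2.58  1.64 16.94] roll -21.04 clock 2.15
```

```bash
python3 -m creep '[[0.5,[2.6,1.6,17],-21],[0.5,[2.6,1.6,17],-21],[0.5,[2.6,1.6,17],-21],[0.5,[2.6,1.6,17],-21],[0.5,[2.6,1.6,17],-21],[0.5,[2.6,1.6,17],-21],[0.5,[2.6,1.6,17],-21],[0.5,[2.6,1.6,17],-21],[0.5,[2.6,1.6,17],-21],[0.5,[2.6,1.6,17],-21],[0.5,[2.6,1.6,17],-21],[0.5,[2.6,1.6,17],-21]]' 30; python3 go.py 463 50.6 57 2.154
```

```text
clock: 3.35
eef_pos: [463.1, 51.6, 149.4]
eef_rot: [-3.142, 0.0, 2.125]
wrist_force: [-0.7, -0.6, -0.4]
finger_gap: 70.5
finger_force: 0.0
shift cm [-0.08 -0.06  9.24] roll -0.33 clock 3.35
```

```bash
python3 -m creep '[[0.5,[0,0,4],-0.4],[0.5,[0,0,7],-0.4],[0.5,[-0.05,-0.05,9.2],-0.4],[0.5,[-0.05,-0.05,9.2],-0.4],[-0.4,[-0.05,-0.05,9.2],-0.4],[-0.4,[-0.05,-0.05,9.2],-0.4],[-0.4,[-0.05,-0.05,9.2],-0.4],[-0.4,[-0.05,-0.05,9.2],-0.4],[-0.4,[-0.05,-0.05,9.2],-0.4],[-0.4,[-0.05,-0.05,9.2],-0.4]]' 30
python3 -m creep '[[-0.4,[0,0,-2],0],[-0.4,[0,0,-5],0],[-0.4,[0,0,-9],0],[-0.4,[0,0,-9],0]]'; python3 - <<'E'
from math import *
for n,u,v in(('wood',-15,0),('bit',-95,0),('cork',80,0)): print(n,520+u*cos(.12)-v*sin(.12),-111.4+u*sin(.12)+v*cos(.12))
E
python3 go.py 505.1 -113.2 120 1.69
```

```text
clock: 4.35
eef_pos: [463.3, 52.0, 58.4]
eef_rot: [3.14, 0.001, 2.156]
wrist_force: [-1.6, -0.9, 7.8]
finger_gap: 45.0
finger_force: 30.0
clock: 4.75
eef_pos: [464.8, 52.1, 152.1]
eef_rot: [3.135, 0.004, 2.156]
wrist_force: [0.6, -0.6, -1.7]
finger_gap: 44.8
finger_force: 30.0
wood 505.107870462192 -113.1956831093338
bit 425.6831795938827 -122.77265969244735
cork 599.4246908683093 -101.82302341688646
shift cm [-16.    -5.79   3.23] roll 5.34 clock 4.75
```

```bash
python3 -m creep '[[-0.4,[-16,-5.8,3.2],5.3],[-0.4,[-16,-5.8,3.2],5.3],[-0.4,[-16,-5.8,3.2],5.3],[-0.4,[-16,-5.8,3.2],5.3],[-0.4,[-16,-5.8,3.2],5.3],[-0.4,[-16,-5.8,3.2],5.3]]';  python3 go.py 505.1 -113.2 30 1.69
```

```text
clock: 5.35
eef_pos: [502.4, -113.3, 114.7]
eef_rot: [-3.14, -0.001, 1.693]
wrist_force: [0.1, -0.3, -1.1]
finger_gap: 45.0
finger_force: 30.0
shift cm [-0.03  0.28  8.47] roll 0.03 clock 5.35
```

```bash
python3 -m creep '[[-0.4,[0,0.3,4.5],0],[-0.4,[0,0.3,7.5],0],[-0.4,[0,0.3,8.4],0],[-0.4,[0,0.3,8.4],0],[-0.4,[0,0.3,8.4],0]]';  python3 go.py 505.1 -113.2 30 1.69
```

```text
clock: 5.85
eef_pos: [506.3, -112.5, 32.4]
eef_rot: [3.14, 0.0, 1.694]
wrist_force: [-0.6, 0.0, -1.1]
finger_gap: 44.9
finger_force: 30.0
shift cm [-0.05 -0.13  0.24] roll 0.05 clock 5.85
```

```bash
python3 -m creep '[[-0.4,[0,0,0.2],0],[-0.4,[0,0,0.3],0],[-0.4,[0,0,0.3],0]]'
```

```text
clock: 6.15
eef_pos: [506.1, -113.0, 28.9]
eef_rot: [3.141, 0.0, 1.693]
wrist_force: [0.2, 0.7, -0.2]
finger_gap: 44.8
finger_force: 30.0
```

Contact shows as about a 1 N change. Now release, rise, and head for the bit (yaw 2.15; a round shank allows any yaw).

```bash
python3 -m creep '[[0.3,[0,0,0],0],[0.3,[0,0,0],0],[0.3,[0,0,0],0],[0.3,[0,0,-4],0],[0.3,[0,0,-9],0],[0.3,[0,0,-14],0],[0.0,[0,0,-14],0],[0.0,[0,0,-14],0]]';  python3 go.py 618.8 113.3 140 1.97
```

```text
clock: 6.95
eef_pos: [506.0, -113.1, 169.2]
eef_rot: [3.14, 0.001, 1.693]
wrist_force: [-1.1, -0.9, -0.5]
finger_gap: 48.9
finger_force: 0.0
shift cm [21.1  13.95  2.92] roll -3.17 clock 6.95
```

```bash
python3 -m creep '[[0,[21.1,14,2.9],-3.2],[0,[21.1,14,2.9],-3.2],[0,[21.1,14,2.9],-3.2],[0,[21.1,14,2.9],-3.2],[0,[21.1,14,2.9],-3.2],[0,[21.1,14,2.9],-3.2],[0,[21.1,14,2.9],-3.2],[0,[21.1,14,2.9],-3.2]]' 15;  python3 - <<'E'
from h import *
import pickle
p,im=snap('wrist','w3.png')
pickle.dump(p,open('w3.pkl','wb'))
s=manip.read_state()
def proj(X):
    c=R.from_euler('xyz',p['attitude']).as_matrix().T@(np.array(X)-p['origin']); q=K(p)@c; return q[:2]/q[2]
t=s['eef_pos']; print(t)
for z in(89,43): print(z,proj([t[0],t[1],z]),proj([618.8,113.3,z]))
E
python3 go.py 618.8 113.3 62 1.97
```

```text
clock: 7.75
eef_pos: [618.4, 112.5, 138.4]
eef_rot: [-3.14, -0.0, 1.972]
wrist_force: [0.3, -0.5, 1.1]
finger_gap: 47.2
finger_force: 0.0
[618.53647438 112.19342038 138.99937161]
89 [273.07904278 238.05294216] [274.06297727 236.78874835]
43 [273.11375029 219.5099959 ] [273.93650074 218.4368355 ]
shift cm [0.09 0.07 7.7 ] roll 0.01 clock 7.8
```

View pics/w3.png

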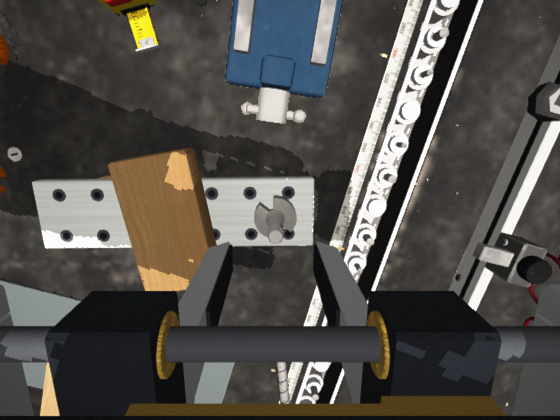

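The bit's shank top is at (276,236) and its head at (275,217), within 2 px of the TCP projection, so I can descend and grip.

```bash
python3 -m creep '[[0,[0.1,0.15,4],0],[0,[0.1,0.15,7],0],[0,[0.1,0.15,7.7],0],[0,[0.1,0.15,7.7],0],[-0.4,[0.1,0.15,7.7],0],[-0.8,[0.1,0.15,7.7],0],[-0.8,[0.1,0.15,7.7],0],[-0.8,[0.1,0.15,7.7],0],[-0.8,[0.1,0.15,7.7],0]]' 25
python3 -m creep '[[-0.8,[0,0,-2],0],[-0.8,[0,0,-6],0],[-0.8,[0,0,-8],0],[-0.8,[0,0,-8],0]]'; python3 go.py 425.7 -122.8 120 1.69
```

```text
clock: 8.7
eef_pos: [620.2, 115.0, 63.0]
eef_rot: [3.141, 0.0, 1.972]
wrist_force: [-0.4, -0.3, 3.3]
finger_gap: 15.3
finger_force: 25.0
clock: 9.1
eef_pos: [621.1, 115.2, 145.6]
eef_rot: [3.137, 0.001, 1.973]
wrist_force: [-0.3, -0.1, -1.2]
finger_gap: 15.4
finger_force: 25.0
shift cm [-14.26 -27.3    2.44] roll 3.24 clock 9.1
```

```bash
python3 -m creep '[[-0.8,[-14.3,-27.3,2],3.2],[-0.8,[-14.3,-27.3,2],3.2],[-0.8,[-14.3,-27.3,2],3.2],[-0.8,[-14.3,-27.3,2],3.2],[-0.8,[-14.3,-27.3,2],3.2],[-0.8,[-14.3,-27.3,2],3.2],[-0.8,[-14.3,-27.3,2],3.2],[-0.8,[-14.3,-27.3,2],3.2],[-0.8,[-14.3,-27.3,2],3.2]]'; python3 go.py 425.7 -122.8 36 1.69
```

```text
clock: 10.0
eef_pos: [425.1, -122.8, 122.1]
eef_rot: [-3.141, -0.0, 1.693]
wrist_force: [0.1, 0.1, -1.4]
finger_gap: 15.2
finger_force: 25.0
shift cm [-0.01  0.07  8.61] roll 0.04 clock 10.0
```

```bash
python3 -m creep '[[-0.8,[0,0,4.5],0],[-0.8,[0,0,7.5],0],[-0.8,[0,0,8.6],0],[-0.8,[0,0,8.7],0],[-0.8,[0,0,8.8],0],[-0.8,[0,0,8.8],0]]'
```

```text
clock: 10.6
eef_pos: [425.4, -123.3, 35.3]
eef_rot: [3.14, 0.001, 1.694]
wrist_force: [0.1, 0.0, -1.5]
finger_gap: 15.8
finger_force: 25.0
```

```bash
python3 -m creep '[[-0.8,[0,0,0.1],0],[-0.8,[0,0,0.2],0],[-0.8,[0,0,0.2],0]]'
```

```text
clock: 10.9
eef_pos: [425.0, -123.5, 33.1]
eef_rot: [3.141, 0.0, 1.693]
wrist_force: [-1.1, -0.7, 5.0]
finger_gap: 15.7
finger_force: 25.0
```

Contact at 5 N. Release gently, rise, and go to the cork.

```bash
python3 -m creep '[[-0.6,[0,0,-0.05],0],[-0.4,[0,0,-0.05],0],[-0.3,[0,0,-0.05],0],[-0.3,[0,0,-4],0],[-0.1,[0,0,-9],0],[0.6,[0,0,-14],0],[0.6,[0,0,-14],0],[0.6,[0,0,-14],0]]';  python3 go.py 542.5 79 140 2.146
```

```text
clock: 11.7
eef_pos: [424.8, -123.5, 173.0]
eef_rot: [3.14, 0.001, 1.693]
wrist_force: [-0.1, 0.8, -1.8]
finger_gap: 61.4
finger_force: 0.0
shift cm [18.66 14.15  3.31] roll -5.19 clock 11.7
```

```bash
python3 -m creep '[[0.65,[18.7,14.1,3.3],-5.2],[0.65,[18.7,14.1,3.3],-5.2],[0.65,[18.7,14.1,3.3],-5.2],[0.65,[18.7,14.1,3.3],-5.2],[0.65,[18.7,14.1,3.3],-5.2],[0.65,[18.7,14.1,3.3],-5.2],[0.65,[18.7,14.1,3.3],-5.2],[0.65,[18.7,14.1,3.3],-5.2],[0.65,[18.7,14.1,3.3],-5.2]]' 30;  python3 go.py 542.5 79 51 2.146
```

```text
clock: 12.6
eef_pos: [541.4, 78.5, 139.3]
eef_rot: [-3.141, -0.0, 2.146]
wrist_force: [-0.0, 0.3, -0.3]
finger_gap: 77.5
finger_force: 0.0
shift cm [-0.02  0.13  8.83] roll -0.0 clock 12.6
```

```bash
python3 -m creep '[[0.65,[0,0.1,4],0],[0.65,[0,0.1,7.5],0],[0.65,[0,0.1,8.8],0],[0.65,[0,0.1,8.8],0],[0,[0,0.1,8.8],0],[0,[0,0.1,8.8],0],[0,[0,0.1,8.8],0],[0,[0,0.1,8.8],0],[0,[0,0.1,8.8],0]]' 30
python3 -m creep '[[0,[0,0,-2],0],[0,[0,0,-6],0],[0,[0,0,-9],0],[0,[0,0,-9],0]]'; python3 go.py 600 -101.8 120 1.69
```

```text
clock: 13.5
eef_pos: [543.2, 79.9, 53.0]
eef_rot: [3.14, 0.001, 2.147]
wrist_force: [-1.4, -1.1, 6.9]
finger_gap: 59.8
finger_force: 30.0
clock: 13.9
eef_pos: [544.4, 80.2, 146.2]
eef_rot: [3.135, 0.004, 2.147]
wrist_force: [0.2, -0.5, -1.5]
finger_gap: 59.5
finger_force: 30.0
shift cm [-18.28  -5.27   2.65] roll 5.24 clock 13.9
```

```bash
python3 -m creep '[[0,[-18.3,-5.3,2.2],5.2],[0,[-18.3,-5.3,2.2],5.2],[0,[-18.3,-5.3,2.2],5.2],[0,[-18.3,-5.3,2.2],5.2],[0,[-18.3,-5.3,2.2],5.2],[0,[-18.3,-5.3,2.2],5.2],[0,[-18.3,-5.3,2.2],5.2]]'; python3 go.py 600 -101.8 26 1.69
```

```text
clock: 14.6
eef_pos: [597.5, -101.4, 119.2]
eef_rot: [-3.141, -0.0, 1.694]
wrist_force: [-0.2, -0.2, -1.2]
finger_gap: 60.1
finger_force: 30.0
shift cm [-0.07  0.25  9.32] roll 0.05 clock 14.6
```

```bash
python3 -m creep '[[0,[0,0.2,4.5],0],[0,[0,0.2,8],0],[0,[0,0.2,9.2],0],[0,[0,0.2,9.4],0],[0,[0,0.2,9.5],0],[0,[0,0.2,9.5],0]]'
```

```text
clock: 15.2
eef_pos: [600.6, -102.0, 26.0]
eef_rot: [3.139, 0.001, 1.694]
wrist_force: [-0.0, 0.2, -1.9]
finger_gap: 59.6
finger_force: 30.0
```

```bash
python3 -m creep '[[0,[0,0,0.15],0],[0,[0,0,0.25],0],[0,[0,0,0.25],0]]'
```

```text
clock: 15.5
eef_pos: [600.4, -102.2, 23.7]
eef_rot: [3.14, 0.001, 1.693]
wrist_force: [-3.7, 1.9, 9.9]
finger_gap: 60.1
finger_force: 30.0
```

```bash
python3 -m creep '[[0.3,[0,0,-0.1],0],[0.3,[0,0,-0.1],0],[0.3,[0,0,-0.1],0],[0.3,[0,0,-4],0],[0.3,[0,0,-9],0],[0.3,[0,0,-14],0],[0.6,[0,0,-18],0],[1,[0,0,-18],0],[1,[0,0,-18],0]]';  python3 go.py 460 -20 300 0.4
```

```text
clock: 16.4
eef_pos: [599.9, -102.1, 202.3]
eef_rot: [3.141, 0.0, 1.693]
wrist_force: [0.0, -0.4, -0.9]
finger_gap: 81.4
finger_force: 0.0
shift cm [  9.86 -12.87  -9.79] roll 14.82 clock 16.4
```

```bash
python3 -m creep '[[1,[9.9,-12.9,-9.8],14.8],[1,[9.9,-12.9,-9.8],14.8],[1,[9.9,-12.9,-9.8],14.8],[1,[9.9,-12.9,-9.8],14.8],[1,[9.9,-12.9,-9.8],14.8],[1,[9.9,-12.9,-9.8],14.8],[1,[9.9,-12.9,-9.8],14.8],[1,[9.9,-12.9,-9.8],14.8],[1,[9.9,-12.9,-9.8],14.8],[1,[9.9,-12.9,-9.8],14.8],[1,[9.9,-12.9,-9.8],14.8]]'
python3 - <<'E'
from h import *
import pickle
p,im=snap('wrist','w4.png'); pickle.dump(p,open('w4.pkl','wb'))
cv2.imwrite('pics/w4c.png',cv2.resize(im[:255,:400,::-1],None,fx=2,fy=2,interpolation=cv2.INTER_CUBIC))
E
```

```text
clock: 17.5
eef_pos: [459.5, -19.6, 298.9]
eef_rot: [-3.141, 0.002, 0.405]
wrist_force: [0.3, 0.8, 0.6]
finger_gap: 93.8
finger_force: 0.0
```

View pics/w4c.png

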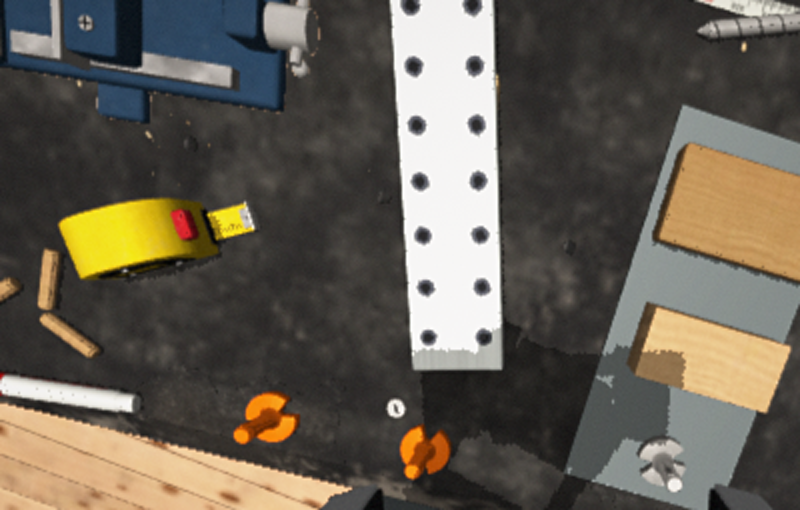

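All three stand on the mat: cork near crop (740,210), wood (715,355), bit (662,462). The template is clear, with its near end at crop (413,370)–(502,369).

```bash
python3 - <<'E'
from h import *
import pickle
np.set_printoptions(precision=1,suppress=True)
p=pickle.load(open('w4.pkl','rb')); im=cv2.imread('pics/w4.png')
q=lambda a,b:onz(p,(a/2-.25,b/2-.25),32)
BL,BR,TL,TR=q(413,370),q(502,369),q(391,0),q(495,0)
aL=np.arctan2(*(TL-BL)[1::-1]);aR=np.arctan2(*(TR-BR)[1::-1]);print(BL,BR,TL,TR,aL,aR,np.linalg.norm(BL-BR))
# hole rows
H=np.array([[q(428,337),q(484,337)],[q(425,287),q(481,287)],[q(423,235),q(479,234)],[q(420,181),q(478,181)],[q(417,125),q(476,125)],[q(414,66),q(474,66)],[q(410,6),q(473,5)]])
m=H.mean(1);d=m[-1]-m[0];a=np.arctan2(d[1],d[0]);print('holes',m,a,np.linalg.norm(np.diff(m,axis=0),axis=1))
e=(BL+BR)/2;print('centre',e+118*np.array([np.cos(a),np.sin(a),0]))
E
python3 - <<'E'
import sys
E
python3 go.py 542 81 110 0.4
```

```text
[421.4  60.7  32. ] [445.2   6.8  32. ] [619.7 147.1  32. ] [643.3  91.9  32. ] 0.4111573562329553 0.4059802027661412 58.93042504591226
holes [[453.   42.4  32. ]
 [482.1  55.7  32. ]
 [511.8  68.5  32. ]
 [540.9  81.   32. ]
 [570.   93.8  32. ]
 [599.5 106.7  32. ]
 [628.5 119.3  32. ]] 0.4130291382615062 [32.  32.3 31.7 31.8 32.2 31.6]
centre [541.4  81.1  32. ]
shift cm [11.56 -5.99 18.91] roll 0.05 clock 17.55
```

The template centre is (541.2, 81), yaw 0.41; the middle hole pair agrees with that.

```bash
python3 -m creep '[[1,[11.5,-6,10],-0.1],[1,[11.5,-6,18.9],-0.1],[1,[11.5,-6,18.9],-0.1],[1,[11.5,-6,18.9],-0.1],[1,[11.5,-6,18.9],-0.1],[1,[11.5,-6,18.9],-0.1],[1,[11.5,-6,18.9],-0.1]]' 40;  python3 go.py 541.2 81 24 0.41
```

```text
clock: 18.25
eef_pos: [541.9, 80.4, 111.3]
eef_rot: [-3.141, 0.001, 0.412]
wrist_force: [0.3, 1.1, 1.1]
finger_gap: 93.8
finger_force: 0.0
shift cm [-0.04 -0.08  8.73] roll 0.02 clock 18.25
```

```bash
python3 -m creep '[[0.8,[0,-0.1,4],0],[0.8,[0,-0.1,7],0],[0.8,[0,-0.1,8.7],0],[0.8,[0,-0.1,8.8],0],[0,[0,-0.1,8.8],0],[0,[0,-0.1,8.8],0],[0,[0,-0.1,8.8],0],[0,[0,-0.1,8.8],0],[0,[0,-0.1,8.8],0],[0,[0,-0.1,8.8],0]]' 40
```

```text
clock: 19.25
eef_pos: [542.3, 81.4, 24.2]
eef_rot: [3.141, -0.002, 0.411]
wrist_force: [-1.5, -1.6, 7.5]
finger_gap: 59.7
finger_force: 40.0
```

```bash
python3 -m creep '[[0,[0,0,-2],0],[0,[0,0,-6],0],[0,[0,0,-11],0],[0,[-4,2,-15],0],[0,[-8,6,-20],0],[0,[-12,11,-20],0],[0,[-12,15,-20],0],[0,[-12,15,-20],0],[0,[-12,15,-20],0],[0,[-12,15,-20],0]]'
python3 - <<'E'
from h import *
import pickle
p,im=snap('wrist','w5.png'); pickle.dump(p,open('w5.pkl','wb'))
f=lambda i:cv2.resize(i,None,fx=3,fy=3,interpolation=cv2.INTER_CUBIC)
a=cv2.imread('pics/w1.png')[40:250,395:465]; b=cv2.imread('pics/w2.png')[80:280,485:560]
c=np.zeros((600,800,3),np.uint8); c[:600,:210]=f(a)[30:630]; c[:600,210:435]=f(b)
c[:255,440:780]=cv2.resize(im[:,:,::-1],(340,255)); cv2.imwrite('pics/bed.png',c)
E
```

```text
clock: 20.25
eef_pos: [491.2, -104.0, 222.8]
eef_rot: [-3.141, 0.0, 0.409]
wrist_force: [0.3, -0.6, -2.4]
finger_gap: 59.7
finger_force: 40.0
```

View pics/bed.png

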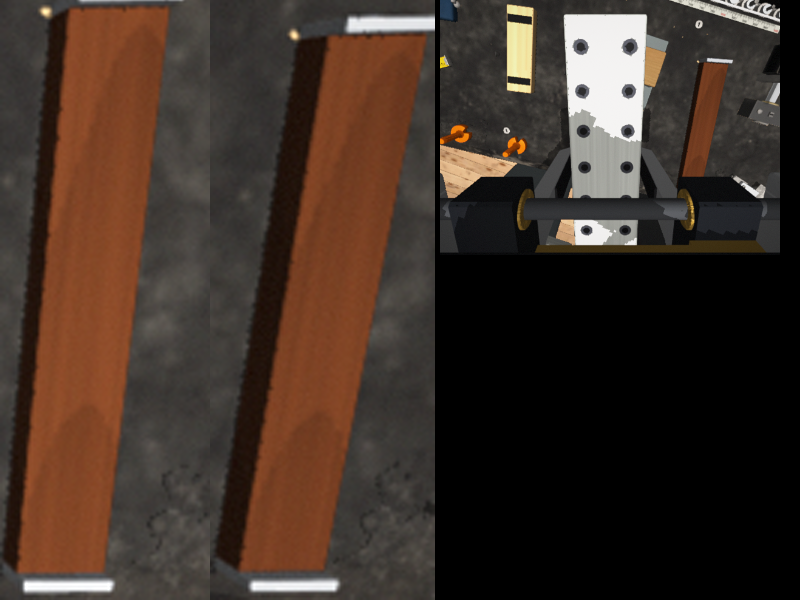

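Bed rail corners: w1 crop (70,10), (169,8), (105,572), (17,573), and similar in w2. The template hangs straight in the fingers, and the bare rest is visible at upper left.

```bash
python3 - <<'E'
from h import *
import pickle
np.set_printoptions(precision=1,suppress=True)
p1=pickle.load(open('w1.pkl','rb'));p2=pickle.load(open('w2.pkl','rb'))
f1=lambda a:(395+a[0]/3-.33,50+a[1]/3-.33); f2=lambda a:(485+(a[0]-210)/3-.33,80+a[1]/3-.33)
A=[(70,10),(169,8),(105,572),(17,573)];B=[(325,37),(427,35),(325,570),(239,572)]
print('tri',np.array([tri([(p1,f1(a)),(p2,f2(b))])[0] for a,b in zip(A,B)]))
for p,f,L in((p1,f1,A),(p2,f2,B)):
    X=np.array([onz(p,f(a),20) for a in L]); d=X[0]+X[1]-X[2]-X[3]
    print(X.mean(0),np.arctan2(d[1],d[0]),np.linalg.norm(d)/2,np.linalg.norm(X[0]-X[1]))
E
python3 go.py 541 81 27 0.41
```

```text
tri [[ 649.  -224.9   13.1]
 [ 661.3 -262.6   20.1]
 [ 419.5 -348.1   19.4]
 [ 405.  -306.7   19.8]]
[ 533.3 -284.9   20. ] 0.33606371926153056 256.13280914514576 42.378393190519105
[ 533.1 -284.3   20. ] 0.339893459367853 256.41918918712014 44.84094132444221
shift cm [ 11.92 -14.91  19.58] roll 0.0 clock 20.3
```

```bash
python3 go.py 534 -284.3 100 0.338
```

```text
shift cm [-3.3  18.3  12.26] roll 0.83 clock 20.3
```

```bash
python3 -m creep '[[0,[-3.3,18.3,0],0.8],[0,[-3.3,18.3,0],0.8],[0,[-3.3,18.3,2],0.8],[0,[-3.3,18.3,4],0.8],[0,[-3.3,18.3,8],0.8],[0,[-3.3,18.3,12.3],0.8],[0,[-3.3,18.3,12.3],0.8],[0,[-3.3,18.3,12.3],0.8]]'; python3 go.py 534 -284.3 27 0.338
```

```text
clock: 21.1
eef_pos: [534.8, -284.0, 100.8]
eef_rot: [-3.141, 0.0, 0.342]
wrist_force: [1.1, -0.2, -2.3]
finger_gap: 59.9
finger_force: 40.0
shift cm [-0.08  0.    7.38] roll 0.05 clock 21.1
```

```bash
python3 - <<'E'
from h import *
p,im=snap('wrist','w6.png')
a=manip.camera('side')[140:240,220:400]
c=np.zeros((600,720,3),np.uint8); c[:195,:360]=0
c[:400,:720]=cv2.resize(a,(720,400),interpolation=cv2.INTER_CUBIC); c[400:,:560]=im[60:260]
cv2.imwrite('pics/pre.png',c[:,:,::-1])
E
```

```text
(no output)
```

View pics/pre.png

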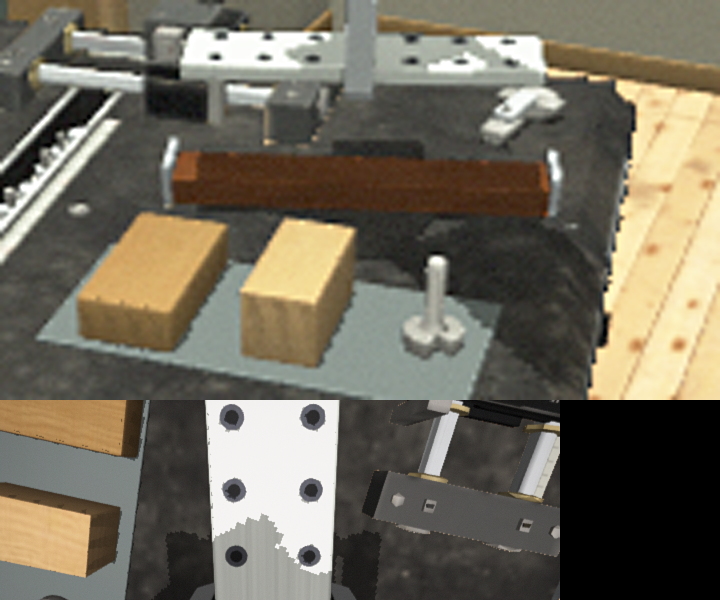

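The three stand properly on the mat, and the template hangs aligned over the bed between the stops. Lowering.

```bash
python3 -m creep '[[0,[-0.1,0,3],0],[0,[-0.1,0,5.5],0],[0,[-0.1,0,7],0],[0,[-0.1,0,7.3],0],[0,[-0.1,0,7.5],0],[0,[-0.1,0,7.5],0]]'
```

```text
clock: 21.8
eef_pos: [533.9, -285.5, 26.3]
eef_rot: [3.14, -0.001, 0.341]
wrist_force: [0.0, -0.0, -3.1]
finger_gap: 59.4
finger_force: 40.0
```

```bash
python3 -m creep '[[0,[0,-0.05,0.15],0],[0,[0,-0.05,0.25],0],[0,[0,-0.05,0.25],0]]'
```

```text
clock: 22.1
eef_pos: [533.7, -285.0, 24.2]
eef_rot: [3.14, -0.001, 0.341]
wrist_force: [-3.9, 2.5, 9.5]
finger_gap: 59.5
finger_force: 40.0
```

```bash
python3 -m creep '[[0.7,[0,0,-0.1],0],[0.8,[0,0,-0.1],0],[0.8,[0,0,-0.1],0],[0.8,[0,0,-0.1],0],[0.8,[0,0,-4],0],[0.8,[0,0,-9],0],[0.8,[0,0,-14],0],[1,[0,0,-20],0],[1,[0,0,-25],0],[1,[0,0,-25],0]]';  python3 go.py 450 -60 300 0.41
```

```text
clock: 23.1
eef_pos: [534.2, -285.4, 278.9]
eef_rot: [3.135, -0.006, 0.341]
wrist_force: [0.0, 0.2, -0.8]
finger_gap: 93.6
finger_force: 0.0
shift cm [ -0.39 -24.04  -2.28] roll -0.79 clock 23.1
```

```bash
python3 -m creep '[[1,[-0.4,-24,-2.5],-0.8],[1,[-0.4,-24,-2.5],-0.8],[1,[-0.4,-24,-2.5],-0.8],[1,[-0.4,-24,-2.5],-0.8],[1,[-0.4,-24,-2.5],-0.8],[1,[-0.4,-24,-2.5],-0.8],[1,[-0.4,-24,-2.5],-0.8],[1,[-0.4,-24,-2.5],-0.8],[1,[-0.4,-24,-2.5],-0.8]]'
python3 - <<'E'
from h import *
import pickle
p,im=snap('wrist','w7.png'); pickle.dump(p,open('w7.pkl','wb'))
E
python3 -m creep '[[1,[0,-10,0],0],[1,[0,-10,0],0],[1,[0,-10,0],0],[1,[0,-10,0],0],[1,[0,-10,0],0]]'
python3 - <<'E'
from h import *
import pickle
p,b=snap('wrist','w8.png'); pickle.dump(p,open('w8.pkl','wb'))
a=cv2.imread('pics/w7.png')[:250]; b=b[:250,:,::-1]
f=lambda i:cv2.resize(i,None,fx=1.4,fy=1.2,interpolation=cv2.INTER_CUBIC)
cv2.imwrite('pics/c78.png',np.vstack([f(a),f(b)]))
E
```

```text
clock: 24.0
eef_pos: [449.4, -60.8, 296.9]
eef_rot: [-3.141, 0.001, 0.409]
wrist_force: [-0.4, 0.2, -0.7]
finger_gap: 94.1
finger_force: 0.0
clock: 24.55
eef_pos: [409.7, 30.9, 297.3]
eef_rot: [-3.142, 0.0, 0.409]
wrist_force: [0.7, -0.3, 0.3]
finger_gap: 93.8
finger_force: 0.0
```

View pics/c78.png

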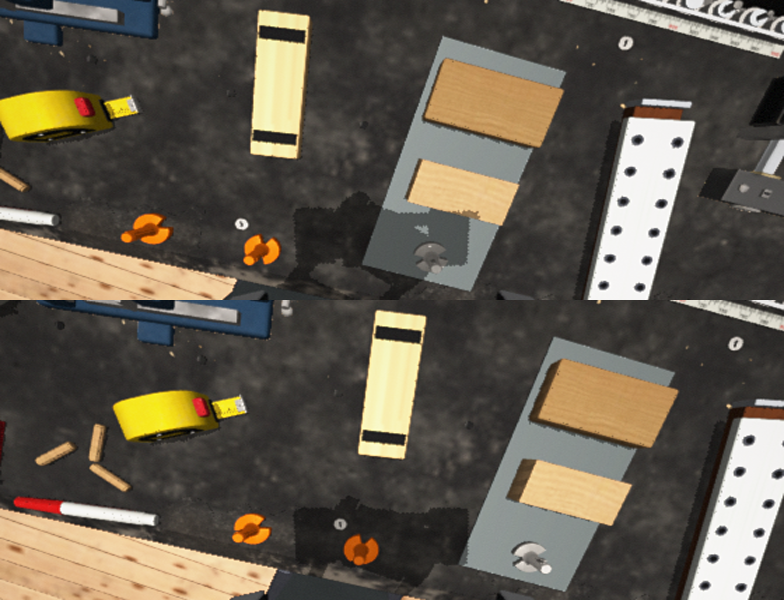

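Composite (scale 1.4 × 1.2): rest top at upper picture (258,10)-(310,14)-(298,157)-(250,155) and lower picture (374,311)-(426,316)-(404,459)-(358,454). The template sits on the bed with its far end at (630,117)-(694,122).

```bash
python3 - <<'E'
from h import *
import pickle
np.set_printoptions(precision=1,suppress=True)
p7=pickle.load(open('w7.pkl','rb'));p8=pickle.load(open('w8.pkl','rb'))
f7=lambda a:(a[0]/1.4-.15,a[1]/1.2-.1); f8=lambda a:(a[0]/1.4-.15,(a[1]-300)/1.2-.1)
def go(n,A,B,z):
    T=np.array([tri([(p7,f7(a)),(p8,f8(b))])[0] for a,b in zip(A,B)]); print(n,'tri z',T[:,2],T.mean(0))
    for p,f,L in((p7,f7,A),(p8,f8,B)):
        X=np.array([onz(p,f(a),z) for a in L]); d=X[0]+X[1]-X[2]-X[3]
        print('  ',X.mean(0),np.arctan2(d[1],d[0]),np.linalg.norm(d)/2,np.linalg.norm(X[0]-X[1]))
go('rest',[(258,10),(310,14),(298,157),(250,155)],[(374,311),(426,316),(404,459),(358,454)],20)
go('cork',[(447,58),(565,88),(540,147),(426,117)],[(560,359),(677,391),(654,447),(543,415)],33)
go('wood',[(422,160),(520,183),(502,225),(407,200)],[(535,460),(632,485),(613,525),(518,499)],48)
# auto rest
for fn,p,c in(('w7',p7,(200,70)),('w8',p8,(280,70))):
    im=cv2.imread('pics/%s.png'%fn).astype(int)
    m=((im.min(2)>95)&(im[:,:,2]>im[:,:,0]+25)).astype(np.uint8); m[210:]=0
    m=cv2.morphologyEx(m,cv2.MORPH_CLOSE,np.ones((25,3),np.uint8))
    n,l=cv2.connectedComponents(m); m=(l==l[c[1],c[0]]).astype(np.uint8)
    k=cv2.findContours(m,0,1)[0][0]; b=cv2.boxPoints(cv2.minAreaRect(k)); X=np.array([onz(p,q,20) for q in b]); print('auto',b.round(),X.mean(0)[:2])
a=f7((630,117));b=f7((694,122)); print('tpl far',onz(p7,a,32),onz(p7,b,32))
a=f7((613,224)) ;print(onz(p7,f7((612,244)),32),onz(p7,f7((654,260)),32))
for q in [[(638,140),(678,142)],[(603,285),(642,287)]]: print('holes',sum(onz(p7,f7(u),32) for u in q)/2)
E
python3 go.py 600 -102.2 150 1.693
```

```text
rest tri z [13.9 15.4 13.9 21.4] [537.9  79.   16.2]
   [537.8  78.2  20. ] 0.2878482698416247 139.58713868348593 44.156691277066614
   [536.8  78.8  20. ] 0.2918168297213979 138.83695815055827 44.53434673963208
cork tri z [15.9 23.  43.  45.1] [ 598.6 -102.7   31.8]
   [ 597.6 -102.8   33. ] 0.12403567047444915 58.607039738226696 106.36243403773814
   [ 597.4 -102.6   33. ] 0.21198956445685557 54.5325152733949 108.17066026284436
wood tri z [42.4 46.2 52.7 45.5] [ 506.1 -113.8   46.7]
   [ 506.1 -113.9   48. ] 0.11622850378329583 44.092789656044374 90.0248877045583
   [ 505.9 -113.6   48. ] 0.1311023534100216 42.33930815048827 91.45695301427973
auto [[178. 130.]
 [185.  -2.]
 [221.   0.]
 [214. 132.]] [542.7  79.6]
auto [[255. 129.]
 [268.  -3.]
 [305.   1.]
 [292. 132.]] [543.   79.8]
tpl far [ 633.1 -218.1   32. ] [ 651.3 -272.4   32. ]
[ 510.8 -272.5   32. ] [ 510.9 -319.2   32. ]
holes [ 622.6 -253.4   32. ]
holes [ 472.1 -307.4   32. ]
shift cm [12.18 19.77 14.71] roll -14.72 clock 24.6
```

The rest is at (537.5, 78.5), yaw 0.29. The template on the bed is at about (531, -285) against the bed's (533.2, -284.6). Cork and wood are where I let them go. Fetching the cork.

```bash
python3 -m creep '[[0.6,[12.2,19.8,14.7],-14.7],[0.6,[12.2,19.8,14.7],-14.7],[0.6,[12.2,19.8,14.7],-14.7],[0.6,[12.2,19.8,14.7],-14.7],[0.6,[12.2,19.8,14.7],-14.7],[0.6,[12.2,19.8,14.7],-14.7],[0.6,[12.2,19.8,14.7],-14.7],[0.6,[12.2,19.8,14.7],-14.7],[0.6,[12.2,19.8,14.7],-14.7],[0.6,[12.2,19.8,14.7],-14.7]]' 30; python3 go.py 600 -102.3 24 1.693
```

```text
clock: 25.6
eef_pos: [600.0, -102.5, 149.7]
eef_rot: [-3.141, -0.0, 1.693]
wrist_force: [-0.4, -0.4, -0.5]
finger_gap: 75.4
finger_force: 0.0
shift cm [2.000e-02 1.000e-02 1.257e+01] roll -0.01 clock 25.6
```

```bash
python3 -m creep '[[0.6,[0,0,5],0],[0.6,[0,0,9.5],0],[0.6,[0,0,12],0],[0.6,[0,0,12.6],0],[0,[0,0,12.6],0],[0,[0,0,12.6],0],[0,[0,0,12.6],0],[0,[0,0,12.6],0],[0,[0,0,12.6],0]]'
python3 -m creep '[[0,[0,0,-2],0],[0,[0,0,-6],0],[0,[0,0,-11],0],[0,[0,0,-11],0],[0,[0,0,-11],0]]'; python3 go.py 537.5 78.5 110 1.861
```

```text
clock: 26.5
eef_pos: [601.0, -101.5, 26.2]
eef_rot: [3.139, 0.001, 1.693]
wrist_force: [-0.9, -1.1, 7.4]
finger_gap: 59.9
finger_force: 30.0
clock: 27.0
eef_pos: [600.5, -101.1, 135.6]
eef_rot: [3.139, 0.001, 1.693]
wrist_force: [-0.1, 0.7, -1.9]
finger_gap: 60.1
finger_force: 30.0
shift cm [18.59 -4.07  2.54] roll -1.92 clock 27.0
```

```bash
python3 -m creep '[[0,[18.6,-4.1,2],-1.9],[0,[18.6,-4.1,2],-1.9],[0,[18.6,-4.1,2],-1.9],[0,[18.6,-4.1,2],-1.9],[0,[18.6,-4.1,2],-1.9],[0,[18.6,-4.1,2],-1.9],[0,[18.6,-4.1,2],-1.9],[0,[18.6,-4.1,2],-1.9]]'; python3 go.py 537.5 79 45 1.861
```

```text
clock: 27.8
eef_pos: [537.0, 77.5, 114.1]
eef_rot: [-3.141, -0.0, 1.858]
wrist_force: [0.5, -0.8, -1.7]
finger_gap: 59.9
finger_force: 30.0
shift cm [0.13 0.1  6.91] roll -0.04 clock 27.8
```

```bash
python3 -m creep '[[0,[0.1,0.1,4],0],[0,[0.1,0.1,6.2],0],[0,[0.1,0.1,6.9],0],[0,[0.1,0.1,7],0],[0,[0.1,0.1,7],0]]'; python3 -m creep '[[0,[0,0,0.1],0],[0,[0,0,0.1],0]]'
```

```text
clock: 28.3
eef_pos: [538.0, 79.4, 45.2]
eef_rot: [3.141, 0.0, 1.858]
wrist_force: [-0.2, 0.2, -1.7]
finger_gap: 60.0
finger_force: 30.0
clock: 28.5
eef_pos: [537.8, 79.7, 44.1]
eef_rot: [3.14, 0.0, 1.859]
wrist_force: [-0.8, 0.1, -1.2]
finger_gap: 59.5
finger_force: 30.0
```

```bash
python3 -m creep '[[0,[0,0,0.1],0],[0,[0,0,0.2],0],[0,[0,0,0.2],0]]'
```

```text
clock: 28.8
eef_pos: [537.8, 79.8, 42.9]
eef_rot: [3.141, 0.0, 1.859]
wrist_force: [-5.3, -1.2, 15.3]
finger_gap: 59.9
finger_force: 30.0
```

```bash
python3 -m creep '[[0.3,[0,0,-0.15],0],[0.5,[0,0,-0.15],0],[0.5,[0,0,-0.15],0],[0.5,[0,0,-0.15],0],[0.5,[0,0,-4],0],[0.5,[0,0,-9],0],[0.5,[0,0,-13],0],[0.3,[0,0,-13],0],[0.3,[0,0,-13],0]]';  python3 go.py 506 -113.2 150 1.693
```

```text
clock: 29.7
eef_pos: [537.5, 79.8, 171.6]
eef_rot: [3.141, 0.0, 1.859]
wrist_force: [-0.2, -0.1, 0.3]
finger_gap: 61.5
finger_force: 0.0
shift cm [-17.61  -8.51   2.15] roll 1.9 clock 29.7
```

```bash
python3 -m creep '[[0.4,[-17.6,-8.5,2.2],1.9],[0.4,[-17.6,-8.5,2.2],1.9],[0.4,[-17.6,-8.5,2.2],1.9],[0.4,[-17.6,-8.5,2.2],1.9],[0.4,[-17.6,-8.5,2.2],1.9],[0.4,[-17.6,-8.5,2.2],1.9],[0.4,[-17.6,-8.5,2.2],1.9],[0.4,[-17.6,-8.5,2.2],1.9]]'; python3 go.py 506 -113.5 29 1.693
```

```text
clock: 30.5
eef_pos: [506.1, -111.9, 149.1]
eef_rot: [-3.141, -0.0, 1.695]
wrist_force: [-0.2, 0.6, 0.7]
finger_gap: 65.8
finger_force: 0.0
shift cm [-0.16 -0.02 12.01] roll 0.02 clock 30.5
```

```bash
python3 -m creep '[[0.4,[-0.1,0,5],0],[0.4,[-0.1,0,9],0],[0.4,[-0.1,0,11.5],0],[0.4,[-0.1,0,12],0],[-0.4,[-0.1,0,12],0],[-0.4,[-0.1,0,12],0],[-0.4,[-0.1,0,12],0],[-0.4,[-0.1,0,12],0],[-0.4,[-0.1,0,12],0]]'
python3 -m creep '[[-0.4,[0,0,-2],0],[-0.4,[0,0,-6],0],[-0.4,[0,0,-11],0],[-0.4,[0,0,-14],0],[-0.4,[0,0,-14],0]]'; python3 go.py 537.8 79.5 130 1.859
```

```text
clock: 31.4
eef_pos: [506.9, -114.2, 30.9]
eef_rot: [3.139, 0.001, 1.693]
wrist_force: [-0.5, 1.7, 7.5]
finger_gap: 45.0
finger_force: 30.0
clock: 31.9
eef_pos: [507.7, -114.6, 174.4]
eef_rot: [3.134, 0.003, 1.693]
wrist_force: [0.7, -0.0, -2.3]
finger_gap: 44.8
finger_force: 30.0
shift cm [18.91  5.32  4.42] roll -1.9 clock 31.9
```

```bash
python3 -m creep '[[-0.4,[18.9,5.3,4],-1.9],[-0.4,[18.9,5.3,4],-1.9],[-0.4,[18.9,5.3,4],-1.9],[-0.4,[18.9,5.3,4],-1.9],[-0.4,[18.9,5.3,4],-1.9],[-0.4,[18.9,5.3,4],-1.9],[-0.4,[18.9,5.3,4],-1.9],[-0.4,[18.9,5.3,4],-1.9]]'; python3 go.py 537.8 79.5 80 1.859
python3 - <<'E'
from h import *
import pickle
p,im=snap('wrist','w9.png'); pickle.dump(p,open('w9.pkl','wb'))
s=manip.camera('side')[170:300,150:330]
cv2.imwrite('pics/c9.png',np.hstack([cv2.resize(im[60:340,130:430],None,fx=1.6,fy=1.6),cv2.resize(s,(310,448))])[:,:,::-1])
E
```

```text
clock: 32.7
eef_pos: [535.6, 78.7, 129.6]
eef_rot: [3.141, 0.0, 1.857]
wrist_force: [0.1, 0.9, -0.5]
finger_gap: 45.3
finger_force: 30.0
shift cm [0.01 0.23 4.96] roll -0.02 clock 32.7
```

View pics/c9.png

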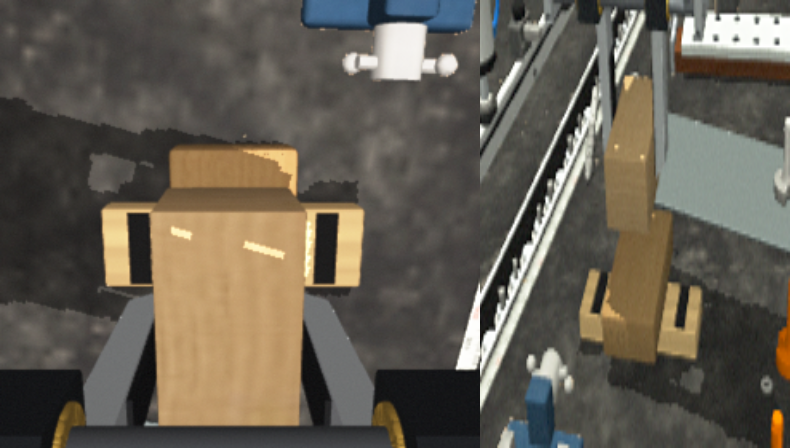

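Cork is on the rest, centred between its ends (rest ends at crop x 103 and 363, cork mid 234). The wood hangs above it: top far edge at y≈212, bottom edge at y≈188. Checking y-centres numerically.

```bash
python3 - <<'E'
from h import *
import pickle
np.set_printoptions(precision=1,suppress=True)
p=pickle.load(open('w9.pkl','rb'));q=lambda x,y,z:onz(p,(130+x/1.6-.2,60+y/1.6-.2),z)[:2]
u=np.array([np.cos(1.859),np.sin(1.859)]); v=np.array([u[1],-u[0]])
rc=np.array([537.5,78.5])
for n,X,h in(('cork',(q(171,150,50)+q(298,149,50))/2,55),('corkbot',(q(176,146,22)+q(290,146,22))/2,55),('wood top',(q(152,212,146.5)+q(306,211,146.5))/2,45),('wood bot',(q(163,189,101.5)+q(297,188,101.5))/2,45),('rest',(q(103,246,20)+q(363,247,20))/2,0)):
    c=X-h*u; print(n,c,'rel tcp', (c-[535.6,78.7])@u,(c-[535.6,78.7])@v)
print(q(109,205,20),q(103,285,20),q(363,207,20),q(361,287,20))
E
```

```text
cork [538.2  79.1] rel tcp -0.3712506381712708 2.6250446177633995
corkbot [537.9  78.4] rel tcp -0.9242995243183402 2.1734547293422364
wood top [535.6  78.8] rel tcp 0.09467200193177756 0.014622455611583774
wood bot [536.1  78.5] rel tcp -0.29956027390544154 0.4186772423946125
rest [537.6  79.9] rel tcp 0.562701323165957 2.214782967986906
[468.4  83.1] [475.3  38.7] [597.2 120. ] [611.6  77.6]
```

```bash
python3 -m creep '[[-0.4,[0,0.2,2],0],[-0.4,[0,0.2,4],0],[-0.4,[0,0.2,4.9],0],[-0.4,[0,0.2,5],0],[-0.4,[0,0.2,5],0]]'; python3 -m creep '[[-0.4,[0,0,0.1],0],[-0.4,[0,0,0.1],0]]'
```

```text
clock: 33.3
eef_pos: [537.8, 80.3, 80.0]
eef_rot: [3.141, 0.0, 1.859]
wrist_force: [-0.1, -0.2, -1.3]
finger_gap: 44.9
finger_force: 30.0
clock: 33.5
eef_pos: [537.8, 80.5, 79.1]
eef_rot: [3.141, 0.0, 1.859]
wrist_force: [0.1, 0.7, -0.6]
finger_gap: 44.8
finger_force: 30.0
```

```bash
python3 -m creep '[[-0.4,[-0.1,0,0.1],0],[-0.4,[-0.1,0,0.15],0],[-0.4,[-0.1,0,0.15],0]]'
```

```text
clock: 33.8
eef_pos: [538.1, 79.6, 77.9]
eef_rot: [3.141, 0.0, 1.859]
wrist_force: [-4.2, -0.1, 8.7]
finger_gap: 45.0
finger_force: 30.0
```

Contact. Release, rise, then fetch the bit at (425, -123.4).

```bash
python3 -m creep '[[-0.1,[0,0,-0.1],0],[0.3,[0,0,-0.1],0],[0.3,[0,0,-0.1],0],[0.3,[0,0,-0.1],0],[0.3,[0,0,-4],0],[0.3,[0,0,-9],0],[0.3,[0,0,-12],0],[0,[0,0,-12],0],[0,[0,0,-12],0]]';  python3 go.py 425 -123.4 140 1.693
```

```text
clock: 34.7
eef_pos: [537.8, 79.5, 196.8]
eef_rot: [3.141, 0.0, 1.859]
wrist_force: [-0.3, 0.0, -0.5]
finger_gap: 49.5
finger_force: 0.0
shift cm [-16.25 -16.58   5.68] roll 1.9 clock 34.7
```

```bash
python3 -m creep '[[-0.3,[-16.2,-16.6,0],1.9],[-0.3,[-16.2,-16.6,0],1.9],[-0.3,[-16.2,-16.6,0],1.9],[-0.3,[-16.2,-16.6,3],1.9],[-0.3,[-16.2,-16.6,5.7],1.9],[-0.3,[-16.2,-16.6,5.7],1.9],[-0.3,[-16.2,-16.6,5.7],1.9],[-0.3,[-16.2,-16.6,5.7],1.9],[-0.3,[-16.2,-16.6,5.7],1.9]]'; python3 go.py 425 -123.4 33.5 1.693
```

```text
clock: 35.6
eef_pos: [425.5, -122.3, 140.5]
eef_rot: [3.141, 0.0, 1.695]
wrist_force: [-0.2, -1.0, -0.8]
finger_gap: 32.9
finger_force: 0.0
shift cm [-0.1  -0.07 10.7 ] roll 0.02 clock 35.6
```

```bash
python3 -m creep '[[-0.3,[-0.1,-0.05,4],0],[-0.3,[-0.1,-0.05,8],0],[-0.3,[-0.1,-0.05,10.4],0],[-0.3,[-0.1,-0.05,10.6],0],[-0.6,[-0.1,-0.05,10.6],0],[-0.8,[-0.1,-0.05,10.6],0],[-0.8,[-0.1,-0.05,10.6],0],[-0.8,[-0.1,-0.05,10.6],0],[-0.8,[-0.1,-0.05,10.6],0]]' 25
python3 -m creep '[[-0.8,[0,0,-2],0],[-0.8,[0,0,-6],0],[-0.8,[0,0,-11],0],[-0.8,[0,0,-16],0],[-0.8,[0,0,-16],0]]'; python3 go.py 538 79.2 180 1.859
```

```text
clock: 36.5
eef_pos: [425.3, -124.2, 35.4]
eef_rot: [3.139, 0.001, 1.693]
wrist_force: [0.6, 2.4, 8.5]
finger_gap: 15.4
finger_force: 25.0
clock: 37.0
eef_pos: [426.5, -124.8, 200.6]
eef_rot: [3.132, 0.005, 1.693]
wrist_force: [0.3, -0.2, -1.3]
finger_gap: 15.6
finger_force: 25.0
shift cm [18.89 13.54  2.1 ] roll -1.9 clock 37.0
```

```bash
python3 -m creep '[[-0.8,[18.9,13.5,0.5],-1.9],[-0.8,[18.9,13.5,0.5],-1.9],[-0.8,[18.9,13.5,0.5],-1.9],[-0.8,[18.9,13.5,0.5],-1.9],[-0.8,[18.9,13.5,0.5],-1.9],[-0.8,[18.9,13.5,0.5],-1.9],[-0.8,[18.9,13.5,2],-1.9],[-0.8,[18.9,13.5,2],-1.9],[-0.8,[18.9,13.5,2],-1.9]]'; python3 go.py 538 79.2 130 1.859
python3 - <<'E'
from h import *
import pickle
p,im=snap('wrist','w10.png'); pickle.dump(p,open('w10.pkl','wb'))
s=manip.camera('side')[150:290,150:330]
cv2.imwrite('pics/c10.png',np.hstack([cv2.resize(im[60:340,130:430],None,fx=1.6,fy=1.6),cv2.resize(s,(310,448))])[:,:,::-1])
E
```

```text
clock: 37.9
eef_pos: [535.0, 79.6, 174.1]
eef_rot: [-3.141, -0.0, 1.858]
wrist_force: [-0.3, -0.3, -1.2]
finger_gap: 15.4
finger_force: 25.0
shift cm [-0.12  0.28  4.41] roll -0.01 clock 37.9
```

View pics/c10.png

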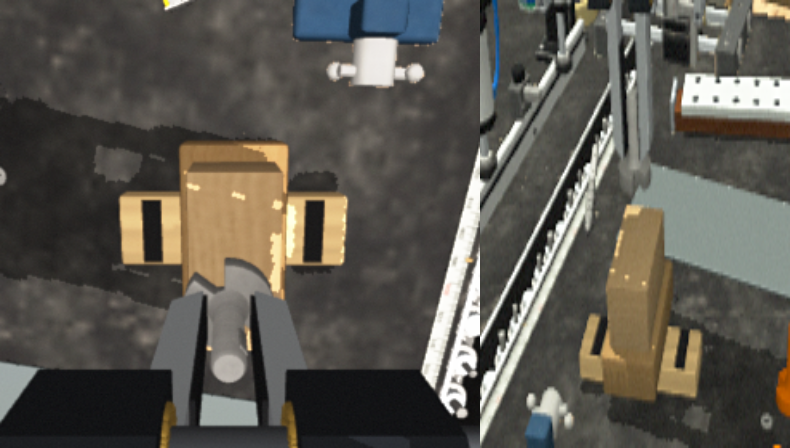

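The wood stands squarely on the cork (wood top far edge at y≈171, x 183–284), and the bit hangs above with its shank top at (229,368). Numbers:

```bash
python3 - <<'E'
from h import *
import pickle
np.set_printoptions(precision=1,suppress=True)
p=pickle.load(open('w10.pkl','rb'));q=lambda x,y,z:onz(p,(130+x/1.6-.2,60+y/1.6-.2),z)[:2]
u=np.array([np.cos(1.859),np.sin(1.859)])
print('wood',(q(183,171,95)+q(283,171,95))/2-45*u,'cork',(q(181,145,50)+q(288,144,50))/2-55*u,'bit',q(229,368,198.7),q(229,276,145))
E
python3 go.py 538 79.2 130 1.859
```

```text
wood [536.7  80. ] cork [538.2  79.1] bit [534.9  79.4] [531.9  89.6]
shift cm [-0.12  0.24  4.47] roll -0.01 clock 38.0
```

```bash
python3 -m creep '[[-0.8,[-0.1,0.2,2],0],[-0.8,[-0.1,0.2,3.5],0],[-0.8,[-0.1,0.2,4.4],0],[-0.8,[-0.1,0.2,4.5],0],[-0.8,[-0.1,0.2,4.5],0]]'; python3 -m creep '[[-0.8,[0,0,0.1],0],[-0.8,[0,0,0.1],0]]'
```

```text
clock: 38.5
eef_pos: [537.7, 79.6, 129.6]
eef_rot: [3.141, 0.0, 1.859]
wrist_force: [0.3, 0.7, -0.7]
finger_gap: 15.4
finger_force: 25.0
clock: 38.7
eef_pos: [537.7, 79.7, 128.5]
eef_rot: [3.141, 0.0, 1.859]
wrist_force: [0.7, -0.9, -1.1]
finger_gap: 15.7
finger_force: 25.0
```

```bash
python3 -m creep '[[-0.8,[0,0,0.1],0],[-0.8,[0,0,0.15],0],[-0.8,[0,0,0.15],0]]'
```

```text
clock: 39.0
eef_pos: [537.8, 79.7, 127.4]
eef_rot: [3.14, 0.0, 1.859]
wrist_force: [-3.7, -0.2, 6.8]
finger_gap: 15.3
finger_force: 25.0
```

```bash
python3 -m creep '[[-0.6,[0,0,-0.08],0],[-0.4,[0,0,-0.08],0],[-0.3,[0,0,-0.08],0],[-0.3,[0,0,-0.08],0],[-0.3,[0,0,-3],0],[-0.3,[0,0,-7],0],[-0.3,[0,0,-11],0],[-0.3,[-4,0,-13],0],[-0.3,[-8,0,-13],0],[-0.3,[-8,0,-13],0],[-0.3,[-8,0,-13],0]]'
python3 - <<'E'
from h import *
import pickle
np.set_printoptions(precision=1,suppress=True)
ps,s=snap('side','s_end.png'); p,im=snap('wrist','w11.png'); pickle.dump(p,open('w11.pkl','wb'))
def proj(p,X):
    c=R.from_euler('xyz',p['attitude']).as_matrix().T@(np.array(X)-p['origin']); q=K(p)@c; return (q[:2]/q[2]).round(1)
for n,X in(('bit top',(537.5,79.7,152)),('bit neck',(537.5,79.7,108)),('wood base',(537.5,79.7,50))): print(n,'side',proj(ps,X),'wrist',proj(p,X))
# bright low-saturation columns of the shank near the predicted place in side view
h=cv2.cvtColor(s,cv2.COLOR_RGB2HSV); u,v=proj(ps,(537.5,79.7,130)); u=int(u)
for z in (112,120,130,140,148,151,155):
    a=proj(ps,(537.5,79.7,z)); r=int(round(a[1])); print(z,a,' '.join(map(str,s[r,int(a[0])-8:int(a[0])+9].mean(1).astype(int))))
print(manip.read_state()['wrist_force'])
E
```

```text
clock: 40.1
eef_pos: [560.1, 2.6, 256.1]
eef_rot: [-3.141, -0.0, 1.858]
wrist_force: [-0.5, -0.4, -0.4]
finger_gap: 32.3
finger_force: 0.0
bit top side [238.3 201.2] wrist [273.2 118.5]
bit neck side [239.9 221. ] wrist [273.2 119.4]
wood base side [241.9 245.4] wrist [273.2 120.2]
112 [239.8 219.3] 65 139 188 191 194 192 152 154 143 153 136 116 141 182 190 189 187
120 [239.5 215.7] 70 71 93 177 190 128 119 155 146 157 138 111 103 106 109 109 110
130 [239.1 211.3] 70 67 63 63 64 96 148 142 155 148 126 127 141 143 139 145 143
140 [238.8 206.7] 72 72 75 78 76 76 112 131 165 149 152 136 104 135 143 143 143
148 [238.5 203. ] 74 70 67 64 62 72 141 167 177 170 157 115 77 72 70 87 132
151 [238.4 201.7] 76 73 75 75 69 71 176 211 228 219 191 123 76 68 67 66 95
155 [238.2 199.8] 69 69 78 77 72 66 140 189 237 245 185 89 56 61 63 63 66
[ 0.7  0.4 -0.8]
```

The side-view pixels show the shank standing vertically where predicted: about 5 px wide, centred to within 1 px at every height. The arm is clear, so I'm handing in.

```bash
python3 -c "
from cell import manip
print(manip.sign_off())"
```

```text
the job is handed in; nothing more can be done
None
```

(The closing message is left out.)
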